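Hold a cell against the sprung contact of a test cradle

TASK

Test the yellow cell: pick it up, bring it over the rail of the test cradle with its brown button end facing the brass sprung plunger, and press it along the rail against the plunger until the cell's end meets the yellow stop. Finish while still holding it firmly against the stop, lying straight on the rail and without forcing it; leave the black cell, the small carton and the memory stick where they are.

Things in the scene. Friction and masses are not known exactly. Their poses are not given: they have to be found in the camera images.
- cell_yellow: The cell to test: yellow AA-size cell with a brown end, a cylinder 14 mm thick, 50 mm long, 24 g, lying on the bench; it rolls easily. Its long axis is its own y; the brown end with the metal button (2 mm long, 5 mm wide) points to -y. Flat shoulder round the button 23 mm from the middle, other end 25 mm. Origin on its side surface (underneath at the start). Pinch it across, round its middle.
- cell_yellow_mid (a point): Point on the yellow cell's axis in the middle of its length.
- cell_yellow_button (a point): Tip of the metal button at the yellow cell's brown end, on the axis, 25 mm from the middle.
- cell_black: A black AA-size cell with a brown end, same shape and size, lying nearby; leave it alone. Which of the two places holds the yellow cell varies.
- carton: Small loose brown cardboard carton, 32 x 50 x 20 mm; leave it alone. Origin: centre of its underside.
- stick: Loose red memory stick, 17 x 48 x 8 mm; leave it alone. Origin: centre of its underside.
- cradle: Test cradle fixed to the bench, turned up to 0.5 rad. Black base 64 (x) x 150 (y) x 10 mm, origin: centre of its underside. An aluminium rail 11 mm wide with a shallow V on top, 30 mm high, runs along y at x = 0 from y = -19 to +63 mm; a cell in it has its axis at z = 36 mm; fingers can straddle it. At the -y end: yellow stop, then a round plunger barrel 46 mm high. The cell is pushed to -y.
- stop: The yellow hard stop, 24 mm wide, 47 mm high (fixed part of the cradle, same origin and axes): two posts 8.4 mm apart either side of the plunger, bridged on top. Its face lies at y = -20 mm and looks to +y. The cell's flat shoulder comes to rest on it; the button passes between the posts.
- seat (a point): Point fixed in the cradle where the middle of the cell's axis is when its shoulder touches the stop and it lies in the V: x = 0, y = +3 mm, z = 36 mm in the cradle's frame.
- plunger (a joint): Travel of the brass sprung plunger (7 mm thick) in m: 0 when it stands out fully (nose 8 mm in front of the stop face), growing as it is pushed in along the cradle's -y; about 0.010 when the cell meets the stop; limit 0.014. The spring takes 3 N to start and 7 N at the stop; beyond that the push goes into the stop. It springs back when let go.
- plunger_nose (a point): Centre of the plunger's front face; moves with the plunger, on the line x = 0, z = 36 mm of the cradle.
Mind the look-alikes: they are no part of the job. Several things have the shape of the cradle; the one meant has the colours described above.

How it is judged:
On the way, in this order (a step that is already met when the one before it is completed fails the run):
1. the yellow cell is picked up off the bench (height (world z) of cell_yellow_mid above 0.03 m and contact force between the fingers and cell_yellow above 0.5 N), for 0.2 s.
2. the yellow cell, button first, is pressed against the stop (value of joint plunger above 0.0085 m and contact force between cell_yellow and stop above 2 N and contact force between the fingers and cell_yellow above 1 N and y of cell_yellow_mid in the frame of cradle below 0.006 m and z of cell_yellow_mid in the frame of cradle between 0.032 and 0.041 m and distance between cell_yellow_button and plunger_nose below 0.005 m and angle between the y axis of cell_yellow and the y axis of cradle, either way round below 0.12 rad), for 0.2 s.
At the end, for the whole second after the job is handed in: The fingers touch the yellow cell (over 1 N) and press it on the stop (over 2 N); plunger in over 8.5 mm, its nose within 5 mm of the button; the cell's middle within 3 mm of fully home, its axis along the rail (0.12 rad), 32 to 41 mm above the bench, and still (all of step 2 and linear speed of cell_yellow below 0.02 m/s); the arm keeps its last pose, push and grip.
It fails at once if the cell is forced: more than 60 N on the stop (contact force between cell_yellow and stop above 60 N).
It fails at once if the black cell is disturbed (moved 30 mm) (distance of cell_black from where it was at the start of the episode above 0.03 m).
It fails at once if the carton is disturbed (moved 30 mm) (distance of carton from where it was at the start of the episode above 0.03 m).
It fails at once if the memory stick is disturbed (moved 30 mm) (distance of stick from where it was at the start of the episode above 0.03 m).
It also fails if it takes over 43 s, if anything falls off the work surface, if the arm or the gripper's body presses on something with over 40 N, if the wrist force passes 120 N, or if a joint passes its speed limit or range.

ROBOT

A 6-joint arm with a two-finger parallel gripper is mounted at the origin on a cart in front of the work surface, level with it; the furniture and walls round the work are solid. World frame = base frame: x ahead of the robot, y to its left, z up, the work surface at z = 0. Lengths are in m, angles in rad, forces in N, time in s.
With the tool pointing down it reaches from about 0.325 to 0.775 m from the base axis. Payload 9.3 kg.
Tool frame: the origin (TCP) lies on the centre line of the jaws, within the pads' length; the fingertips stand 19 mm ahead of it and the grasp point (between the pads) is the TCP (env.nose_length is the distance from the TCP to the fingertips, in m); z points along the fingers, y is the line along which they close (so a half turn about z gives the same grasp; the last joint's range is limited). The gripper opens to 85 mm and grips with 20 to 120 N. Pads are 22 mm wide; open, the fingers measure 114 mm over their backs; the gripper's body (76 mm by 85 mm) begins 54 mm behind the grasp point. The pads swing forward as they close: fully open they stand 13 mm farther back than shut.
Start: joints at [-1.311, 0.259, 0.021, 1.334, 0, 1.418], TCP at [0.221, -0.504, 0.25] pointing down, gripper open.
Joint ranges: [-3.04, 3.04], [-0.91, 1.82], [-1.04, 1.36], [-1.92, 1.95], [-1.52, 1.45], [-3.14, 3.14]. Speed limits (rad/s): [2.22, 2.22, 2.79, 3.14, 3.14, 3.14].

INTERFACE

Orientations are given as a unit quaternion [x, y, z, w].
In Python, from workcell import env gives the robot as it stands. Calls block until the motion is done:
- env.goto(position, orientation): joint-space move of the TCP to a pose.
- env.move_straight(position, rotation=None, max_speed=0.15): straight line of the TCP; rotation=None keeps the orientation; max_speed is the mean speed in m/s.
- env.goto_joints(angles): joint-space move.
- env.command_gripper(opening, grasp_force=None): finger opening in m; grasp_force is the grip in N (None keeps the last); returns when the fingers have stopped.
- env.pause(seconds).
- env.inverse_kinematics(position, orientation): joint angles nearest the present ones, or None.
- env.get_state(): the state.
- env.grab_frame(name): name is "side" or "top"; returns a dict with "img" (420x560x3 uint8, red, green, blue), "vertical_fov" (degrees; the focal length in pixels is half the picture's height over the tangent of half this angle, whatever the lens; pixels are square), "cx", "cy" (the principal point, pixels), "position" and "attitude" of the camera in the world. Camera axes: x right, y down, z forward; pixel columns grow to the right and rows downward; lengths in m; the calibration is good to about 2 mm. A picture is of the moment at which its call begins. There is no depth.
A pose or a line that the arm cannot do raises env.PlanningError and nothing moves.
- env.sign_off(): hands the job in; it is judged then, once.
Trained networks look in a picture, given as the dict that the camera call returned (one of the last four; its "shot" number tells which), for a name from the list of things; names that differ only in an ending like _2 or _b are one class to them, and where a whole thing is asked for, a point or a joint stands for the part that bears it (a point fixed in the world has none). Each returns a list of dicts, best first, with "p" (0 to 1); they miss things now and then, are a little off and sometimes report something else, mostly with a low value. They report only what shows in the picture. A call takes as long as a camera call. They do not tell look-alikes from the thing itself.
- env.masks_of(picture, name): "pixels" (420x560 bool, what is visible of it) and "location" ([column, row] in pixels, amid what is visible of it).
The state is a dict: "time_s": time; "joint_positions": joint angles; "dq": joint speeds; "effort": joint torques, N m; "tool_pos": TCP position; "tcp_rot": TCP orientation; "contact_force": force on the tool from outside, world axes, zero at the start; "torque": the same for the moment, N m; "width": finger opening in m; "gripper_force": force on a finger pad.
Only numpy, scipy, OpenCV 4.12 (cv2) and the standard library are available. Lean on these libraries where they do the work, as an engineer would, in place of code of your own. Each camera call takes 0.05 s, during which the arm holds its last target. There are 200 camera calls.

## Working session

There is one attempt and no reset: what is moved stays moved. The work goes in short steps, each a Python script; the robot and the scene stay as the last script left them, time stands still between calls to the robot, and variables do not carry over. Pictures are saved under pics/ and viewed, at most 10 in all, crops included, and the job is handed in when it is done.

```bash
mkdir -p pics; ls
python3 - <<'E'
from workcell import env
import cv2,numpy as np
s=env.get_state();print(s)
for n in("side","top"):
    f=env.grab_frame(n);cv2.imwrite(f"pics/{n}0.png",f["img"][:,:,::-1])
    print(n,{k:v for k,v in f.items() if k!="img"})
    for t in("cell_yellow","cell_black","cradle","stop","plunger","carton","stick","cell_yellow_button"):
        print(t,[(round(d["p"],2),np.round(d["location"]).tolist(),int(d["pixels"].sum())) for d in env.masks_of(f,t)])
print(env.get_state()["time_s"])
E
```

```text
pics
{'time_s': 0.0, 'joint_positions': array([-1.31060979e+00,  2.59207717e-01,  2.07612883e-02,  1.33369497e+00,
       -5.77040448e-05,  1.41824291e+00]), 'dq': array([ 4.32541743e-04, -6.80126950e-04, -1.11156644e-03,  9.60806798e-04,
       -1.50237894e-06,  2.31427437e-04]), 'effort': array([-6.32147203e-04, -5.55638337e+01,  3.44537544e+01,  1.35533253e-02,
       -1.91142699e-04,  4.04977555e-06]), 'tool_pos': array([ 0.22055465, -0.50356339,  0.24965753]), 'tcp_rot': array([ 9.78780958e-01,  2.04908232e-01, -6.49864208e-05, -6.70011637e-04]), 'contact_force': array([ 0.67157116,  0.05485166, -0.1254752 ]), 'torque': array([-0.02089772,  0.00258423,  0.06252699]), 'gripper_force': 0.0, 'width': 0.08565397971753187}
side {'vertical_fov': 45.048179631983714, 'cx': 274.53144167140977, 'cy': 205.45642789126794, 'position': array([0.50190279, 0.9682761 , 0.91222425]), 'attitude': array([-1.49129330e-02,  9.01824727e-01, -4.31844304e-01,  5.13761753e-04]), 'shot': 1}
cell_yellow [(0.67, [307.0, 330.0], 137)]
cell_black []
cradle [(0.98, [324.0, 136.0], 955), (0.86, [327.0, 240.0], 1106), (0.77, [266.0, 201.0], 820)]
stop [(0.49, [261.0, 190.0], 80), (0.43, [320.0, 120.0], 67)]
plunger []
carton [(0.64, [231.0, 256.0], 278), (0.48, [303.0, 330.0], 156)]
stick [(0.64, [218.0, 305.0], 87)]
cell_yellow_button [(0.71, [304.0, 331.0], 127)]
top {'vertical_fov': 45.42932164201024, 'cx': 278.89166901652004, 'cy': 212.64114209106393, 'position': array([ 0.40207609, -0.11458137,  1.50052644]), 'attitude': array([ 0.70763272, -0.70542094,  0.02761303, -0.02957617]), 'shot': 2}
cell_yellow [(0.65, [149.0, 237.0], 77)]
cell_black [(0.54, [204.0, 230.0], 87)]
cradle [(0.84, [297.0, 204.0], 1045), (0.74, [246.0, 258.0], 1171), (0.59, [422.0, 268.0], 2063)]
stop []
plunger []
carton [(0.48, [230.0, 179.0], 179)]
stick []
cell_yellow_button [(0.38, [150.0, 240.0], 70)]
0.9
```

Run:
```python
import cv2
a=cv2.imread("pics/side0.png")[90:370,160:440]; b=cv2.imread("pics/top0.png")[140:300,110:340]
cv2.imwrite("pics/sidec.png",cv2.resize(a,(600,600),interpolation=cv2.INTER_CUBIC))
cv2.imwrite("pics/topc.png",cv2.resize(b,(800,556),interpolation=cv2.INTER_CUBIC))
```

```text
(no output)
```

View pics/sidec.png

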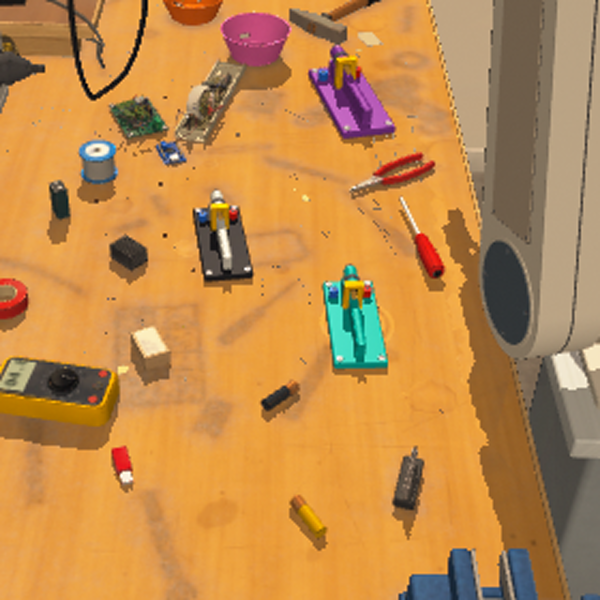

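View pics/topc.png

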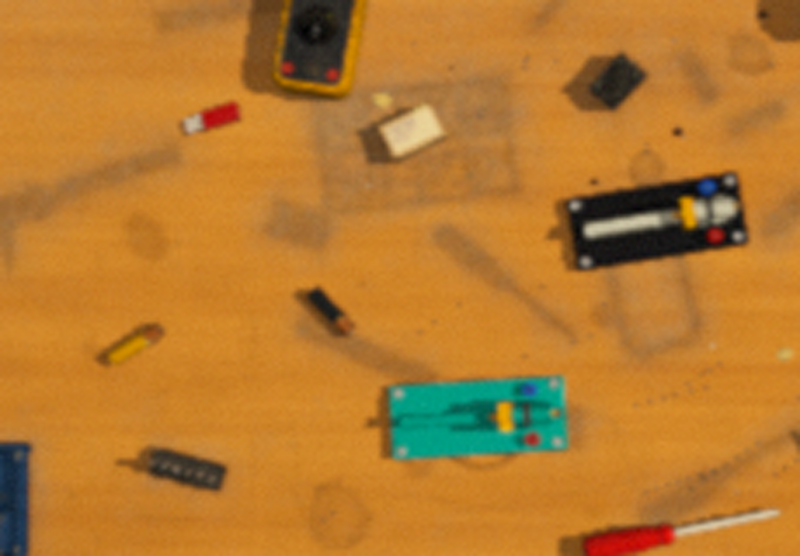

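View pics/top0.png

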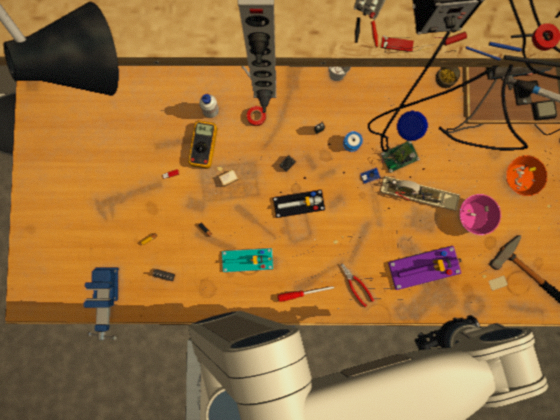

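The cradles are black with an aluminium rail at top (297,204), teal at top (246,260) and purple at top (424,268). The black one fits the description: black base, bare aluminium rail, yellow stop. The yellow cell is at top (148,239) / side (305,330), and the black cell at top (204,229). I'll measure these and make a confirming crop.

```bash
cat > h.py <<'E'
import cv2,numpy as np
from scipy.spatial.transform import Rotation as R
def cam(f):
    F=f["img"].shape[0]/2/np.tan(np.radians(f["vertical_fov"])/2)
    return F,R.from_quat(f["attitude"]).as_matrix(),np.array(f["position"])
def plane(f,uv,z):
    F,M,p=cam(f);uv=np.atleast_2d(uv).astype(float)
    d=np.c_[(uv[:,0]-f["cx"])/F,(uv[:,1]-f["cy"])/F,np.ones(len(uv))]@M.T
    return p+d*((z-p[2])/d[:,2])[:,None]
def project(f,P):
    F,M,p=cam(f);q=(np.atleast_2d(P)-p)@M
    return np.c_[F*q[:,0]/q[:,2]+f["cx"],F*q[:,1]/q[:,2]+f["cy"]]
def blobs(f,box,fn,z,amin=2):
    """centroids/axes of colour blobs; box=c0,r0,c1,r1"""
    c0,r0,c1,r1=box;im=f["img"][r0:r1,c0:c1]
    h=cv2.cvtColor(im,cv2.COLOR_RGB2HSV).astype(int)
    m=fn(h[...,0],h[...,1],h[...,2]).astype(np.uint8)
    n,l,st,ce=cv2.connectedComponentsWithStats(m,connectivity=8);out=[]
    for i in range(1,n):
        if st[i,4]<amin:continue
        px=np.argwhere(l==i)[:,::-1]+[c0,r0]
        W=plane(f,px,z);w,v=np.linalg.eigh(np.cov(W[:,:2].T)+1e-12*np.eye(2))
        a=v[:,1];t=(W[:,:2]-W[:,:2].mean(0))@v
        out.append((int(st[i,4]),px.mean(0).round(1).tolist(),W.mean(0)[:2].round(4).tolist(),round(np.degrees(np.arctan2(a[1],a[0])),1),(np.ptp(t,axis=0)*1000).round(0).tolist()))
    return sorted(out,reverse=True)
E
python3 - <<'E'
from workcell import env
from h import *
fs=env.grab_frame("side");ft=env.grab_frame("top")
for f,bc,bk in((ft,(130,225,166,255),(262,180,335,226)),(fs,(285,310,325,350),(240,170,290,228))):
    print("yellow",blobs(f,bc,lambda h,s,v:(h>19)&(h<33)&(s>190)&(v>90),.007))
    print("brown?",blobs(f,bc,lambda h,s,v:(h<13)&(v>50),.007))
    print("dark",blobs(f,bk,lambda h,s,v:(v<75),.01,100))
    print("stop",blobs(f,bk,lambda h,s,v:(h>20)&(h<35)&(s>150)&(v>110),.047))
    print("white z.01",blobs(f,bk,lambda h,s,v:(s<70)&(v>110),.01))
    print("rail z.03",blobs(f,bk,lambda h,s,v:(s<70)&(v>110),.03,25))
a=cv2.resize(fs["img"][165:230,235:295],(480,520),interpolation=cv2.INTER_CUBIC)
b=cv2.resize(ft["img"][175:230,255:340],(800-480,207),interpolation=cv2.INTER_CUBIC)
c=cv2.resize(ft["img"][222:256,127:170],(320,253),interpolation=cv2.INTER_CUBIC)
o=np.zeros((520,800,3),np.uint8);o[:,:480]=a;o[:207,480:]=b;o[210:463,480:]=c
cv2.imwrite("pics/conf.png",o[:,:,::-1])
E
```

```text
yellow [(35, [146.3, 240.0], [0.4403, 0.284], np.float64(120.4), [10.0, 30.0])]
brown? []
dark [(637, [295.9, 204.1], [0.5487, -0.161], np.float64(98.0), [62.0, 147.0])]
stop [(19, [307.4, 201.4], [0.5531, -0.1932], np.float64(-160.5), [7.0, 25.0])]
white z.01 [(94, [289.7, 204.0], [0.5489, -0.1425], np.float64(99.7), [11.0, 74.0]), (52, [315.6, 199.9], [0.5615, -0.2196], np.float64(97.8), [19.0, 30.0]), (5, [278.0, 215.0], [0.5159, -0.1076], np.float64(-176.4), [6.0, 6.0]), (5, [274.8, 198.6], [0.565, -0.0979], np.float64(71.5), [4.0, 7.0]), (4, [321.5, 207.5], [0.5387, -0.2373], np.float64(151.6), [4.0, 4.0]), (4, [319.5, 191.5], [0.5867, -0.2315], np.float64(159.1), [4.0, 4.0])]
rail z.03 [(94, [289.7, 204.0], [0.5469, -0.1421], np.float64(99.7), [11.0, 73.0]), (52, [315.6, 199.9], [0.5593, -0.2182], np.float64(97.8), [18.0, 30.0])]
yellow [(94, [305.2, 332.9], [0.4432, 0.2826], np.float64(119.8), [14.0, 40.0])]
brown? []
dark [(143, [261.8, 211.2], [0.557, -0.126], np.float64(112.5), [63.0, 139.0])]
stop [(22, [262.1, 186.1], [0.5588, -0.1933], np.float64(178.1), [16.0, 23.0]), (2, [265.0, 192.5], [0.5493, -0.1635], np.float64(92.4), [0.0, 5.0])]
white z.01 [(97, [264.4, 203.7], [0.5511, -0.1596], np.float64(98.9), [14.0, 107.0]), (22, [261.0, 181.4], [0.5656, -0.2665], np.float64(99.8), [13.0, 27.0]), (8, [274.9, 214.9], [0.5197, -0.1108], np.float64(77.8), [6.0, 10.0]), (6, [257.0, 216.5], [0.5689, -0.1017], np.float64(175.6), [5.0, 6.0]), (5, [252.6, 188.0], [0.589, -0.2323], np.float64(135.0), [8.0, 10.0]), (4, [269.2, 186.2], [0.54, -0.2431], np.float64(144.7), [4.0, 8.0])]
rail z.03 [(97, [264.4, 203.7], [0.55, -0.1346], np.float64(98.9), [13.0, 104.0])]
```

View pics/conf.png

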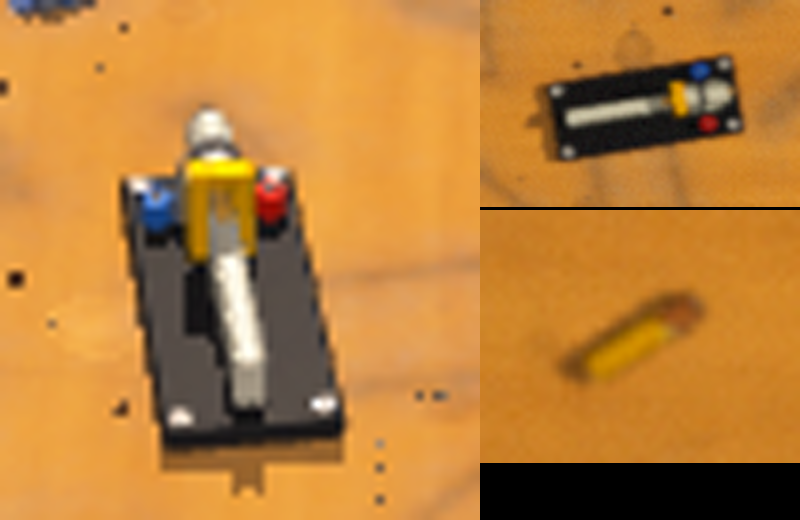

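Confirmed: the black-base cradle has the aluminium rail, and the yellow stop is at its far (world -y) end. The yellow cell's brown end points to the upper right in the top view. Cradle origin is about (0.553, -0.170) with yaw about 9.2°, averaged over both views. Next I refine the cell's middle and approach it.

```bash
cat >> h.py <<'E'
def down(y_deg):  # tool down, closing line (tool y) at world angle y_deg
    a=np.radians(y_deg+90);return np.array([np.cos(a/2),np.sin(a/2),0,0])
CR=np.array([.553,-.170]);YAW=np.radians(9.2)
def crad(x,y): c,s=np.cos(YAW),np.sin(YAW);return CR+[c*x-s*y,s*x+c*y]
E
python3 - <<'E'
from workcell import env
from h import *
for n in("top","side"):
    f=env.grab_frame(n)
    for t in("cell_yellow","cell_yellow_button"):
        for d in env.masks_of(f,t)[:1]:
            px=np.argwhere(d["pixels"])[:,::-1];W=plane(f,px,.008)[:,:2]
            w,v=np.linalg.eigh(np.cov(W.T));tt=(W-W.mean(0))@v
            print(n,t,px.mean(0),W.mean(0),np.degrees(np.arctan2(v[1,1],v[0,1])),np.ptp(tt,axis=0),"midrange",W.mean(0)+v@((tt.max(0)+tt.min(0))/2))
for yd in(30,210):
    print(yd,env.inverse_kinematics([.445,.277,.022],down(yd if yd<180 else yd-360)))
    p=crad(0,.03);print(env.inverse_kinematics([*p,.06],down((yd if yd<180 else yd-360)-20.8)))
E
```

```text
top cell_yellow [147.67346939 238.85714286] [0.44366877 0.27980217] 122.28085647528886 [0.01081314 0.0394108 ] midrange [0.44402778 0.27930655]
top cell_yellow_button [147.875      238.69444444] [0.44415482 0.2792133 ] 120.98641569423128 [0.01398308 0.04753212] midrange [0.44390881 0.2792044 ]
side cell_yellow [303.45454545 330.59848485] [0.44694682 0.27732699] 122.67849441714519 [0.01532343 0.05217123] midrange [0.44723567 0.27697346]
30 [ 0.39660498  0.38948068 -0.42269246  0.75862319  0.          1.44380253]
[-0.39896981  0.40624279 -0.27220003  0.89235351  0.          1.01125622]
210 [ 0.39660498  0.38948068 -0.42269246  0.75862319  0.         -1.69779012]
[-0.39896981  0.40624279 -0.27220003  0.89235351  0.         -2.13033643]
```

Run:
```python
from workcell import env
from h import *
q=down(31.5)
env.goto([.4455,.278,.12],q);env.command_gripper(.05)
env.move_straight([.4455,.278,.023],max_speed=.12)
s=env.get_state();print(s["time_s"],s["tool_pos"],s["contact_force"])
env.command_gripper(0.0,60)
s=env.get_state();print(s["time_s"],s["width"],s["gripper_force"],s["contact_force"])
if s["width"]>.009:
    env.move_straight([.4455,.278,.10],max_speed=.15)
    s=env.get_state();print(s["time_s"],s["tool_pos"],s["width"],s["gripper_force"],s["contact_force"])
o=[]
for n,c in(("side",(305,325)),("top",(148,239))):
    f=env.grab_frame(n);u=project(f,[.4455,.278,.088])[0].astype(int)
    o.append(cv2.resize(f["img"][max(u[1]-35,0):u[1]+35,u[0]-35:u[0]+35],(400,400),interpolation=cv2.INTER_CUBIC))
cv2.imwrite("pics/grasp.png",np.hstack(o)[:,:,::-1])
```

```text
5.6 [0.44584921 0.27816586 0.02354586] [0.28827241 0.23990548 0.20746717]
6.025 0.011433732358472174 58.62170219421387 [-1.28876212 -0.6342713   4.74345072]
6.6917 [0.44516453 0.27785552 0.09942748] 0.011403525596996665 58.593133091926575 [-0.39884048  0.64953123  0.04408091]
```

View pics/grasp.png

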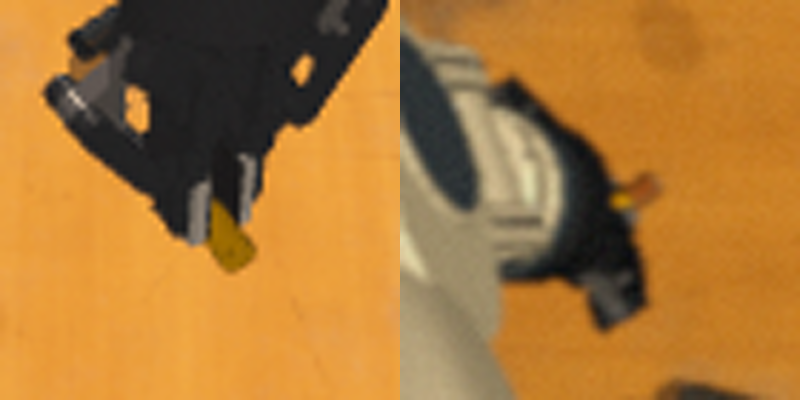

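The cell is held firmly. I carry it over the rail and check alignment before lowering.

Run:
```python
from workcell import env
from h import *
p=crad(0,.032)
env.goto([*p,.10],down(9.2))
env.move_straight([*p,.062],max_speed=.1)
s=env.get_state();print(s["time_s"],p,s["tool_pos"],s["width"],s["contact_force"])
o=[]
for n in("side","top"):
    f=env.grab_frame(n);u=project(f,[*p,.04])[0].astype(int)
    o.append(cv2.resize(f["img"][u[1]-30:u[1]+30,u[0]-30:u[0]+30],(400,400),interpolation=cv2.INTER_CUBIC))
    h=crad(0,.057)
    print(n,"pred cell end",project(f,[*h,.046]),"pred rail end top",project(f,[*crad(0,.063),.03]))
    b=[*(u-25),*(u+25)]
    print(blobs(f,b,lambda h,s,v:(h>19)&(h<33)&(s>190)&(v>60),.046,6)[:3]);print(blobs(f,b,lambda h,s,v:(s<70)&(v>110),.03,6)[:4])
cv2.imwrite("pics/over.png",np.hstack(o)[:,:,::-1])
```

```text
8.9083 [ 0.5478838  -0.13841164] [ 0.54806424 -0.13794213  0.06216234] 0.011608631179954058 [-0.7368118   0.98251353 -0.13534756]
side pred cell end [[266.22757364 203.8639218 ]] pred rail end top [[266.48017313 209.7635072 ]]
[(36, [265.3, 199.7], [0.5473, -0.1322], np.float64(95.1), [9.0, 45.0]), (23, [264.7, 187.5], [0.5513, -0.1884], np.float64(98.4), [10.0, 29.0])]
[(40, [265.3, 209.8], [0.5462, -0.1074], np.float64(95.4), [12.0, 44.0]), (21, [268.5, 195.2], [0.5397, -0.1734], np.float64(91.6), [3.0, 47.0]), (21, [261.5, 195.2], [0.5596, -0.1726], np.float64(92.2), [3.0, 47.0]), (9, [275.0, 215.0], [0.5189, -0.0864], np.float64(90.9), [6.0, 9.0])]
top pred cell end [[280.08019129 204.47021431]] pred rail end top [[278.0692358  205.31591454]]
[]
[(23, [297.3, 194.4], [0.5753, -0.1644], np.float64(132.5), [11.0, 19.0]), (17, [310.6, 200.6], [0.5572, -0.2037], np.float64(143.6), [11.0, 17.0])]
```

View pics/over.png

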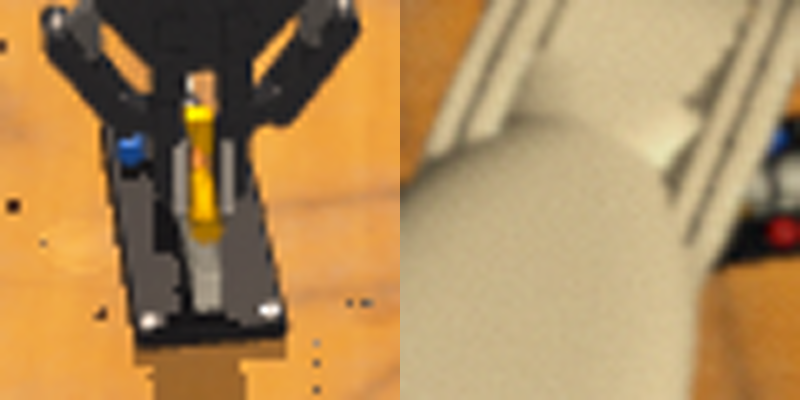

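In the side view the held cell (265,200) sits centred over the rail (265,210), with the stop beyond it. I lower it until it touches, then press along the rail.

Run:
```python
from workcell import env
from h import *
p=crad(0,.032);z=.058
env.move_straight([*p,z],max_speed=.05)
f0=env.get_state()["contact_force"]
while z>.046:
    z-=.001;env.move_straight([*p,z],max_speed=.02)
    s=env.get_state();F=s["contact_force"]-f0;print(round(s["time_s"],2),round(z,4),s["tool_pos"].round(4),F.round(1))
    if F[2]>4:break
```

```text
9.51 0.057 [ 0.5479 -0.1384  0.057 ] [ 0.9 -0.3 -0.4]
9.76 0.056 [ 0.5479 -0.1384  0.0559] [0.1 0.6 0.8]
10.01 0.055 [ 0.5479 -0.1384  0.055 ] [-0.1  0.6 -1. ]
10.26 0.054 [ 0.5479 -0.1384  0.0539] [ 1.8  0.9 -0.5]
10.51 0.053 [ 0.548  -0.1385  0.0531] [1.1 1.3 0.7]
10.76 0.052 [ 0.5485 -0.1385  0.0527] [1.5 1.8 6.4]
```

Run:
```python
from workcell import env
from h import *
X,Z=.0005,.0524
d=np.array([np.sin(YAW),-np.cos(YAW)])
y=.032;f0=env.get_state()["contact_force"]
env.move_straight([*crad(X,.018),Z],max_speed=.05);y=.018
def st():
    s=env.get_state();a=s["tool_pos"][:2]-CR
    print(round(s["time_s"],2),"cmd",round(y*1e3,1),"act y",round(-a@d*1e3,1),"x",round(a@[np.cos(YAW),np.sin(YAW)]*1e3,1),"z",s["tool_pos"][2].round(4),"push",round(-s["contact_force"][:2]@d,1),s["contact_force"].round(1),s["torque"].round(2),round(s["width"]*1e3,2))
    return -s["contact_force"][:2]@d
st()
while y>-.004:
    y-=.001;env.move_straight([*crad(X,y),Z],max_speed=.02)
    if st()>16:break
```

```text
11.19 cmd 18.0 act y 17.1 x 0.8 z 0.0527 push -1.2 [ 1.  -1.1  4.4] [-0.39 -0.11  0.05] 11.75
11.44 cmd 17.0 act y 17.0 x 0.7 z 0.0527 push 0.8 [0.1 0.8 5.5] [ 0.3  -0.12  0.08] 10.97
11.69 cmd 16.0 act y 16.5 x 0.7 z 0.0526 push 2.8 [-0.5  2.7  6.3] [ 0.74 -0.07  0.01] 11.28
11.94 cmd 15.0 act y 15.7 x 0.7 z 0.0527 push 3.6 [0.3 3.7 6.7] [ 0.96 -0.06  0.05] 11.32
12.19 cmd 14.0 act y 15.2 x 0.7 z 0.0526 push 6.6 [0.2 6.7 8. ] [ 1.48 -0.07  0.07] 10.93
12.44 cmd 13.0 act y 14.5 x 0.7 z 0.0526 push 9.3 [-0.4  9.3  8.6] [ 1.7  -0.01  0.05] 11.05
12.69 cmd 12.0 act y 13.6 x 0.7 z 0.0526 push 8.9 [-0.4  8.9  7.5] [ 1.84 -0.01  0.04] 11.48
12.94 cmd 11.0 act y 12.7 x 0.7 z 0.0526 push 9.1 [-0.2  9.2  8.7] [1.96 0.03 0.  ] 11.49
13.19 cmd 10.0 act y 11.8 x 0.7 z 0.0527 push 9.9 [-0.6  9.9  9.4] [ 2.03 -0.01 -0.01] 11.42
13.44 cmd 9.0 act y 10.9 x 0.7 z 0.0526 push 10.9 [-0.8 10.9  9.2] [2.16 0.   0.03] 11.8
13.69 cmd 8.0 act y 10.1 x 0.7 z 0.0526 push 11.4 [-0.7 11.4  9.3] [2.29 0.01 0.04] 11.36
13.94 cmd 7.0 act y 9.1 x 0.7 z 0.0526 push 11.0 [-0.  11.1 10.2] [ 2.38 -0.06 -0.  ] 11.33
14.19 cmd 6.0 act y 8.3 x 0.7 z 0.0526 push 12.4 [-0.5 12.5  9.2] [2.5  0.01 0.07] 11.42
14.44 cmd 5.0 act y 7.4 x 0.7 z 0.0526 push 11.4 [ 0.1 11.6 10.1] [ 2.62  0.05 -0.  ] 11.36
14.69 cmd 4.0 act y 6.5 x 0.7 z 0.0526 push 12.0 [ 1.  12.3 10.1] [2.68 0.04 0.  ] 11.48
14.94 cmd 3.0 act y 5.9 x 0.7 z 0.0526 push 14.8 [-0.3 14.9 10.7] [3.09 0.1  0.  ] 11.44
15.19 cmd 2.0 act y 5.8 x 0.7 z 0.0526 push 19.0 [-1.  19.  12.5] [3.98 0.1  0.  ] 11.3
```

The force steepens at y≈5.9 mm after about 10 mm of spring travel, so the cell has met the stop. I add a small margin and check.

Run:
```python
from workcell import env
from h import *
env.move_straight([*crad(.0005,.0008),.0524],max_speed=.02);env.pause(.5)
s=env.get_state();d=np.array([np.sin(YAW),-np.cos(YAW)]);print(s["time_s"],-(s["tool_pos"][:2]-CR)@d,-s["contact_force"][:2]@d,s["contact_force"],s["width"],s["gripper_force"])
f=env.grab_frame("side");cv2.imwrite("pics/end.png",cv2.resize(f["img"][165:230,230:300],(646,600),interpolation=cv2.INTER_CUBIC)[:,:,::-1])
```

```text
15.9417 0.005660965970975566 24.595029654021694 [-0.41616052 24.84813322 14.09771708] 0.011492061500148296 60.04882872104645
```

View pics/end.png

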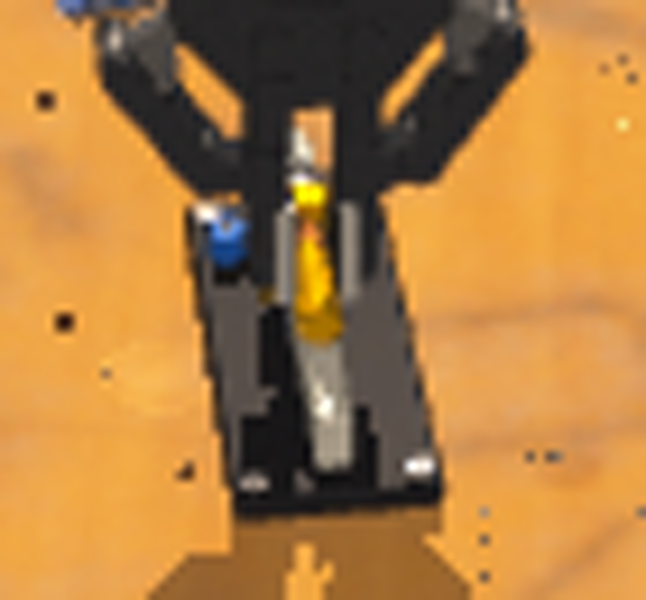

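The cell lies straight on the rail, its end at px (264,201), which matches the fully home position. The push holds at about 24 N, steady.

```bash
python3 -c "
from workcell import env
print(env.sign_off())"
```

```text
the job is handed in; nothing more can be done
None
```

I handed the job in at about 16 s, with the yellow cell gripped and lying straight on the rail, button end pressed against the stop at about 24 N total push; no verdict came back.

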